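# Reject the sticking syringe

## Robot

A 7-joint arm with a two-finger parallel gripper is mounted at the origin on a cart in front of the work surface, level with it; the furniture and walls round the work are solid. World frame = base frame: x ahead of the robot, y to its left, z up, the work surface at z = 0. Lengths are in m, angles in rad, forces in N, time in s.
With the tool pointing down it reaches from about 0.425 to 0.925 m from the base axis. Payload 6.8 kg.
Tool frame: the origin (TCP) lies midway between the tips of the shut fingers; the grasp point (between the pads) lies 19 mm behind it; z points along the fingers, y is the direction in which the jaws open and shut (so a half turn about z gives the same grasp; the last joint's range is limited). The gripper opens to 85 mm and grips with 20 to 120 N. Pads are 22 mm wide; open, the fingers measure 114 mm over their backs; the gripper's body (76 mm by 85 mm) begins 54 mm behind the grasp point. The pads swing forward as they close: fully open they stand 13 mm farther back than shut.
Start: joints at [1.153, 0.477, 0.022, 1.555, -0.011, 1.109, -0.083], TCP at [0.206, -0.643, 0.231] pointing down, gripper open.
Joint ranges: [-2.96, 2.96], [-0.34, 2.1], [-1.41, 1.46], [0.24, 2.44], [-1.37, 4.51], [0.17, 1.92], [-2.96, 2.96]. Speed limits (rad/s): [2.39, 2.39, 3.14, 3.14, 3.14, 3.14, 3.14].

## Interface

Orientations are given as a unit quaternion [w, x, y, z].
In Python, from station import bot gives the robot as it stands.
- The arm moves only by the shell command python3 -m jog 'ROWS' [FORCE]. ROWS is JSON, a list of rows, each a list of 3 entries, a list of its own where there are three numbers: the shift along the tool's x, y, z in mm, then the turn, a rotation vector about the tool's x, y, z in degrees, then the closure, from -1 (fully open) to 1 (shut). A call has 1 to 12 rows; each row shifts and turns the commanded pose from where the row before left it, along the tool's axes as they then stand; what a row does not reach is not made up. A row lasts 1/8 s, in which the tool goes at most 62.5 mm and 10.7 degrees, less where a joint would pass 70% of its speed; a pose out of reach is approached as far as the arm can. A call is refused whole if a number of a shift passes 62.5 or a number of a turn 10.7, either way. A call with a gripper value outside its range is refused whole. The fingers move at their own pace and stop on an object; FORCE is the grip in N (left out, the last holds). Time passes only in rows, so rows that do not move let the fingers close. It gives the time, the measured TCP pose, the force and the opening at its end, in the units of the state.
- bot.get_obs(): the state, without advancing time (a new reading comes with each control period).
- bot.read_camera(name): name is "scene" or "side" or "wrist"; returns (picture, depth): 384x512x3 uint8, red, green, blue; 384x512 float32, m along the optical axis (not along the pixel's ray), 0 where there is no reading.
- bot.camera_info(name): a dict with "fx", "fy", "cx", "cy" (pixels), "world_from_camera" (4x4, takes a point from camera to world coordinates); the wrist camera has in their place "mount" (4x4, takes a point from camera to tool coordinates, whose origin is the TCP and whose axes are the flange's). Camera axes: x right, y up, looking along -z (the intrinsics and any distortion apply to the point x, -y, -z); pixel columns grow to the right and rows downward; lengths in m; the calibration is good to about 2 mm. A picture is of the moment at which its call begins: read the wrist's pose just before it. camera_info takes no time and is no camera call.
- bot.hand_in(): hands the job in, once; it reports no verdict.
Trained networks look in the newest picture that a camera, given by its name, has taken for a name from the list of things; names that differ only in an ending like _2 or _b are one class to them, and where a whole thing is asked for, a point or a joint stands for the part that bears it (a point fixed in the world has none). Each returns a list of dicts, best first, with "score" (0 to 1); they miss things now and then, are a little off and sometimes report something else, mostly with a low value. They report only what shows in the picture. A call takes as long as a camera call. They do not tell look-alikes from the thing itself.
- bot.find_in(camera, thing): "xy" ([column, row] as shares, 0 to 1, of the picture: columns of its width, rows of its height, amid what is visible of it).
- bot.cut_out(camera, thing): "pixels" (384x512 bool, what is visible of it) and "xy" ([column, row] as shares, 0 to 1, of the picture: columns of its width, rows of its height, amid what is visible of it).
- bot.landmark_of(camera, thing): "xy" ([column, row] as shares, 0 to 1, of the picture: columns of its width, rows of its height: a listed point, or the origin of a listed thing).
The state is a dict: "t": time; "q": joint angles; "joint_vel": joint speeds; "joint_torque": joint torques, N m; "eef_pos": TCP position; "tool_rot": TCP orientation; "contact_force": force on the tool from outside, world axes, zero at the start; "torque": the same for the moment, N m; "gripper_width": opening from 0.0 (shut) to 1.0 (fully open).
Only numpy, scipy, OpenCV 4.12 (cv2) and the standard library are available. Lean on these libraries where they do the work, as an engineer would, in place of code of your own. Each camera call takes 0.05 s, during which the arm holds its last target.

## Task

Two empty paste syringes stand in the wooden stand and one of them has a plunger that sticks. Push each orange plunger straight down as far as it will go: leave the syringe whose plunger goes fully home standing in its place in the stand, plunger home, and put the one that sticks partway into the red reject tray.

Things in the scene. Friction and masses are not known exactly. Their poses are not given: they have to be found in the camera images.
- syringe_1: syringe upright in the +y well of a fixed wooden stand 60 x 144 x 30 mm (wells 80 mm apart). White barrel 28 mm across, 80 tall, its lowest 24 in the well; grey collar 33 across over the top 10. Orange plunger above: rod 10 thick, thumb pad 26 across, 6 thick, its top 109 (drawn out) to 89 (home) above the underside. 0.1 kg. Origin: centre of barrel's underside; z up, y along the stand, x across it.
- syringe_2: syringe just like syringe_1 (same sizes, origin and axes), upright in the stand's -y well. One of the two has a plunger that sticks; it can be either, and they look alike.
- plunger_1 (a joint): travel of syringe_1's plunger as its thumb pad is pushed down: 0 drawn out, 0.020 m fully home; begins at 0 to 0.003. A free plunger moves against about 2 N of friction to 0.020; a sticking one stops dead at about 0.008 (more than 10 N gains nothing). It stays where it is left.
- plunger_2 (a joint): travel of syringe_2's plunger as its thumb pad is pushed down: 0 drawn out, 0.020 m fully home; begins at 0 to 0.003. A free plunger moves against about 2 N of friction to 0.020; a sticking one stops dead at about 0.008 (more than 10 N gains nothing). It stays where it is left.
- reject_tray: open red plastic tray, fixed, 120 x 120 x 25 mm, walls 4 mm thick and floor 4 to 5 mm thick. Origin: centre of its underside; z up, x and y along its sides.
There are look-alikes about, which are no part of the job. Leave any purple look-alike of the syringe_2 alone. What is shaped like the syringe_1 but blue is not meant.

How it is judged:
On the way:
1. both plungers have been pushed at least 6.5 mm in, so that each has been tried (value of joint each of plunger_1, plunger_2 above 0.0065 m), for 0.2 s.
At the end, for the whole second after the job is handed in: Free plunger over 17 mm in (of 20), its syringe within 15 mm of its start and 10 degrees of upright; the syringe that stuck (under 12 mm in) at rest in the reject tray: centre of its underside within 60 mm of the tray's centre along each side and less than 35 mm above the tray's underside (((value of joint plunger_1 below 0.012 m and value of joint plunger_2 above 0.017 m and x of syringe_1 in the frame of reject_tray between -0.06 and 0.06 m and y of syringe_1 in the frame of reject_tray between -0.06 and 0.06 m and z of syringe_1 in the frame of reject_tray below 0.035 m and linear speed of syringe_1 below 0.02 m/s and distance of syringe_2 from where it was at the start of the episode below 0.015 m and angle between syringe_2's own z axis and vertical below 0.17 rad) or (value of joint plunger_2 below 0.012 m and value of joint plunger_1 above 0.017 m and x of syringe_2 in the frame of reject_tray between -0.06 and 0.06 m and y of syringe_2 in the frame of reject_tray between -0.06 and 0.06 m and z of syringe_2 in the frame of reject_tray below 0.035 m and linear speed of syringe_2 below 0.02 m/s and distance of syringe_1 from where it was at the start of the episode below 0.015 m and angle between syringe_1's own z axis and vertical below 0.17 rad))); the robot touches nothing.
It also fails if it takes over 51 s, if anything falls off the work surface, if the arm or the gripper's body presses on something with over 40 N, if the wrist force passes 120 N, or if a joint passes its speed limit or range.

## Working session

There is one attempt and no reset: what is moved stays moved. The work goes in short steps, Python scripts to look and compute and a shell command to move; the robot and the scene stay as the last step left them, time stands still between calls to the robot, and variables do not carry over. Pictures are saved under pics/ and viewed, and the job is handed in when it is done.

```bash
mkdir -p pics; ls
python3 - <<'E'
from station import bot
import cv2
o=bot.get_obs(); print({k:(v if isinstance(v,(int,float)) else [round(float(x),3) for x in v]) for k,v in o.items()})
for c in ("scene","side"):
    p,d=bot.read_camera(c); cv2.imwrite(f"pics/{c}0.png",p[:,:,::-1])
    for th in ("syringe_1","plunger_1","reject_tray"):
        print(c,th,[(round(r["score"],2),[round(x*s) for x,s in zip(r["xy"],(512,384))]) for r in bot.find_in(c,th)])
E
```

```text
pics
{'t': 0.0, 'q': [1.153, 0.478, 0.022, 1.556, -0.011, 1.109, -0.083], 'joint_vel': [0.001, -0.001, 0.001, 0.002, 0.0, 0.0, -0.001], 'joint_torque': [0.0, -59.645, 1.608, -28.12, 0.012, 0.009, 0.0], 'eef_pos': [0.206, -0.642, 0.23], 'tool_rot': [-0.001, 0.988, 0.154, -0.0], 'contact_force': [-0.275, -1.172, 0.835], 'torque': [0.028, -0.042, 0.006], 'gripper_width': 1.0028986456427853}
scene syringe_1 [(0.88, [287, 179]), (0.82, [300, 232]), (0.56, [308, 274])]
scene plunger_1 [(0.62, [298, 221])]
scene reject_tray [(0.8, [214, 154])]
side syringe_1 [(0.67, [233, 211]), (0.65, [284, 165]), (0.6, [306, 156]), (0.53, [265, 185])]
side plunger_1 [(0.38, [305, 140])]
side reject_tray [(0.69, [253, 306])]
```

View pics/scene0.png

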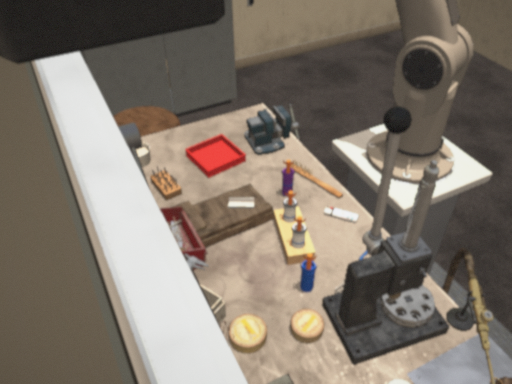

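View pics/side0.png

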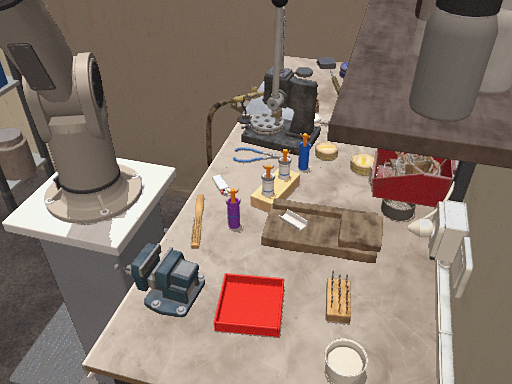

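The scene view shows the yellow stand at about (295,232) with white syringes at (290,207) and (299,232). The purple look-alike is at (288,180), the blue one at (308,274), and the tray at (215,154). Next I compute positions from depth.

```bash
cat > h.py <<'E'
from station import bot
import numpy as np, cv2
from scipy.spatial.transform import Rotation as R
def toolT():
    o=bot.get_obs(); T=np.eye(4); q=o["tool_rot"]; T[:3,:3]=R.from_quat([q[1],q[2],q[3],q[0]]).as_matrix(); T[:3,3]=o["eef_pos"]; return T
def cloud(c):
    i=bot.camera_info(c)
    if "mount" in i: W=toolT()@np.array(i["mount"])
    else: W=np.array(i["world_from_camera"])
    p,d=bot.read_camera(c)
    v,u=np.mgrid[:384,:512]
    x=(u-i["cx"])/i["fx"]*d; y=(v-i["cy"])/i["fy"]*d
    P=np.stack([x,-y,-d],-1)@W[:3,:3].T+W[:3,3]
    P[d==0]=np.nan
    return p,d,P
E
python3 - <<'E'
from h import *
for c in ("scene","side"):
    i=bot.camera_info(c); print(c,{k:(v if not hasattr(v,'__len__') else np.round(v,3).tolist()) for k,v in i.items()})
    p,d,P=cloud(c)
    hsv=cv2.cvtColor(p,cv2.COLOR_RGB2HSV); h,s,v=hsv[...,0],hsv[...,1],hsv[...,2]
    ok=np.isfinite(P[...,0])
    reach=ok&(P[...,0]>.2)&(P[...,0]<1.1)&(abs(P[...,1])<1)
    for n,m in {"orange":(h>5)&(h<14)&(s>180)&(v>150)&(P[...,2]>.09),"red":((h<4)|(h>176))&(s>190)&(v>90)&(P[...,2]<.06),"purple":(h>125)&(h<150)&(s>100),"blue":(h>110)&(h<125)&(s>150),"yellow":(h>15)&(h<28)&(s>80)&(v>140)&(P[...,2]<.045)&(P[...,2]>.02)}.items():
        n_,l,st,ce=cv2.connectedComponentsWithStats((m&reach).astype(np.uint8))
        for k in range(1,n_):
            if st[k,4]>8:
                q=P[l==k]; print(c,n,st[k,4],ce[k].round(),"med",np.median(q,0).round(3),"lo",np.percentile(q,3,axis=0).round(3),"hi",np.percentile(q,97,axis=0).round(3))
E
```

```text
scene {'fx': 473.84789226281697, 'fy': 473.84789226281697, 'cx': 263.6068985096826, 'cy': 199.97887987732227, 'world_from_camera': [[-0.889, -0.313, 0.333, 0.832], [0.457, -0.607, 0.65, 0.744], [-0.001, 0.73, 0.683, 0.806], [0.0, 0.0, 0.0, 1.0]]}
scene red 166 [218. 147.] med [ 0.444 -0.286  0.008] lo [ 0.419 -0.3    0.002] hi [ 0.521 -0.182  0.021]
scene red 160 [212. 164.] med [ 0.517 -0.178  0.018] lo [ 0.438 -0.279  0.007] hi [ 0.543 -0.167  0.026]
scene purple 129 [287. 181.] med [ 0.381 -0.009  0.051] lo [ 0.371 -0.018  0.022] hi [ 0.388 -0.004  0.078]
scene blue 13 [304. 268.] med [0.492 0.26  0.073] lo [0.485 0.243 0.065] hi [0.497 0.265 0.079]
scene yellow 24 [297. 214.] med [0.406 0.085 0.03 ] lo [0.397 0.064 0.026] hi [0.416 0.093 0.036]
scene yellow 641 [289. 236.] med [0.456 0.136 0.031] lo [0.432 0.053 0.024] hi [0.482 0.194 0.034]
scene yellow 12 [305. 234.] med [0.421 0.147 0.031] lo [0.416 0.14  0.029] hi [0.427 0.158 0.034]
scene yellow 441 [307. 322.] med [0.533 0.34  0.024] lo [0.507 0.314 0.022] hi [0.556 0.363 0.027]
scene yellow 636 [248. 329.] med [0.636 0.303
[... 917 characters left out ...]
[362. 159.] med [0.634 0.299 0.025] lo [0.616 0.275 0.023] hi [0.643 0.324 0.028]
side yellow 9 [372. 160.] med [0.66  0.303 0.025] lo [0.658 0.29  0.022] hi [0.662 0.312 0.026]
side yellow 419 [277. 188.] med [0.445 0.111 0.03 ] lo [0.404 0.047 0.025] hi [0.479 0.18  0.033]
side yellow 30 [196. 226.] med [ 0.303 -0.073  0.023] lo [ 0.294 -0.093  0.021] hi [ 0.311 -0.05   0.027]
side yellow 523 [336. 298.] med [ 0.635 -0.19   0.022] lo [ 0.615 -0.224  0.02 ] hi [ 0.656 -0.142  0.024]
side yellow 38 [348. 290.] med [ 0.655 -0.16   0.022] lo [ 0.65  -0.186  0.02 ] hi [ 0.659 -0.137  0.024]
side yellow 13 [349. 307.] med [ 0.66  -0.203  0.022] lo [ 0.658 -0.209  0.021] hi [ 0.662 -0.193  0.023]
```

Run:
```python
from h import *
H=np.full((22,26),np.nan)  # x .2..1.3 ; y -0.7..0.6, 5 cm
for c in ("scene","side"):
    p,d,P=cloud(c); q=P[np.isfinite(P[...,0])]
    ix=((q[:,0]-.2)/.05).astype(int); iy=((q[:,1]+.7)/.05).astype(int)
    for a,b,z in zip(ix,iy,q[:,2]):
        if 0<=a<22 and 0<=b<26 and z<1.0: H[a,b]=np.nanmax([H[a,b],z])
print("y   ",*["%4d"%(-70+5*k) for k in range(26)])
for a in range(22): print("%3d "%(20+5*a),*["%4.0f"%(100*h) for h in H[a]])
i=bot.camera_info("wrist"); print({k:np.round(v,3).tolist() for k,v in i.items()})
```

```text
y     -70  -65  -60  -55  -50  -45  -40  -35  -30  -25  -20  -15  -10   -5    0    5   10   15   20   25   30   35   40   45   50   55
 20   nan   25   26  nan  nan    0    0    0    8    6    0    0    0    0    0    1    0    0    0    0    7    9    9    9    1    1
 25   nan  nan  nan  nan  nan    0    1    0    9    9    8    0    3    3    2    1    2    0    1    1    3    5    9   10   10    3
 30   nan  nan  nan  nan  nan    0    0    0    9    9    2    3    3    3    0    2    2    1    1    1    5   21   21    3    7    7
 35   nan  nan  nan  nan  nan    1    0    1    8    9    2    1    0   11    1    3    1    0    1   43   44   39   21    3    1    1
 40   nan  nan  nan  nan  nan    1    0    3    3    3    3    0    1    3    3   12   11   11    1   43   44   21   21    3    1  nan
 45   nan  nan  nan  nan  nan    0    0    3    3    1    3    0    3    4    5    5   11   11   11   11   17   19    4    2    1    4
 50   nan  nan  nan  nan  nan    0    0    0    3    3    3    0    3    5    5    5    0    0    1    0    3    3    1    2    0    0
 55   nan  nan  nan 
[... 1484 characters left out ...]
  nan  nan  nan  nan  nan  nan  nan  nan  nan  nan  nan  nan  nan  nan  nan  nan  nan  nan  nan  nan  nan  nan  nan
115   nan  nan  nan  nan  nan  nan  nan  nan  nan  nan  nan  nan  nan  nan  nan  nan  nan  nan  nan  nan  nan  nan  nan  nan  nan  nan
120   nan  nan  nan  nan  nan  nan  nan  nan  nan  nan  nan  nan  nan  nan  nan  nan  nan  nan  nan  nan  nan  nan  nan  nan  nan  nan
125   nan  nan  nan  nan  nan  nan  nan  nan  nan  nan  nan  nan  nan  nan  nan  nan  nan  nan  nan  nan  nan  nan  nan  nan  nan  nan
{'fx': 339.765, 'fy': 339.765, 'cx': 255.511, 'cy': 194.905, 'mount': [[-0.0, 0.954, 0.299, 0.077], [1.0, 0.0, 0.001, -0.0], [0.001, 0.299, -0.954, -0.143], [0.0, 0.0, 0.0, 1.0]]}
```

```bash
python3 -m jog '[[[49,-30,0],[0,0,0],1],[[49,-30,0],[0,0,0],1],[[49,-30,0],[0,0,0],1],[[49,-30,0],[0,0,0],1],[[49,-30,0],[0,0,0],1],[[49,-30,0],[0,0,0],1],[[49,-30,0],[0,0,0],1],[[49,-30,0],[0,0,0],1]]' 30
```

```text
t: 1.6
eef_pos: [0.5071, -0.2934, 0.2316]
tool_rot: [0.0, 0.988, 0.154, 0.0]
contact_force: [0.2, -0.9, -0.8]
gripper_width: 0.002
```

Run:
```python
from h import *
T=toolT(); print(T.round(3), bot.get_obs()["q"])
W=np.array([0.44,0.11,0.23])-T[:3,3]; print((T[:3,:3].T@W*1000).round(1))
```

```text
[[ 0.952  0.305  0.001  0.507]
 [ 0.305 -0.952 -0.    -0.293]
 [ 0.     0.001 -1.     0.232]
 [ 0.     0.     0.     1.   ]] [ 0.53643583  0.33652274 -0.14913721  1.76697757  0.05709754  1.04146845
 -0.89448755]
[  59.  -404.7    1.4]
```

```bash
python3 -m jog '[[[7,-50,0],[0,0,0],1],[[7,-50,0],[0,0,0],1],[[7,-50,0],[0,0,0],1],[[7,-50,0],[0,0,0],1],[[7,-50,0],[0,0,0],1],[[7,-50,0],[0,0,0],1],[[7,-50,0],[0,0,0],1],[[7,-50,0],[0,0,0],1],[[0,0,0],[0,0,0],1]]'
python3 - <<'E'
from h import *
T=toolT(); print(T[:3,3].round(3), bot.get_obs()["q"].round(2) if hasattr(bot.get_obs()["q"],'round') else 0)
p,d,P=cloud("wrist"); cv2.imwrite("pics/w1.png",p[:,:,::-1])
np.savez("w1.npz",p=p,d=d,P=P)
for th in ("syringe_1","plunger_1"):
    for r in bot.cut_out("wrist",th):
        m=r["pixels"]&np.isfinite(P[...,0]); q=P[m]
        print(th,round(r["score"],2),[round(x*s) for x,s in zip(r["xy"],(512,384))],m.sum())
        if len(q): print(" med",np.median(q,0).round(4),"lo",np.percentile(q,3,axis=0).round(3),"hi",np.percentile(q,97,axis=0).round(3))
E
```

```text
t: 2.72
eef_pos: [0.4367, 0.1072, 0.2319]
tool_rot: [-0.001, 0.987, 0.158, 0.001]
contact_force: [0.2, -1.0, -0.3]
gripper_width: -0.002
[0.437 0.107 0.232] [ 0.03  0.13 -0.44  2.05  0.07  0.98 -1.7 ]
syringe_1 0.81 [351, 263] 1519
 med [ 0.3808 -0.0144  0.0644] lo [ 0.364 -0.031  0.006] hi [ 0.391 -0.004  0.106]
syringe_1 0.8 [207, 142] 1041
 med [0.4551 0.1582 0.079 ] lo [0.44  0.147 0.026] hi [0.465 0.172 0.11 ]
syringe_1 0.79 [117, 74] 1733
 med [0.4846 0.247  0.0714] lo [0.472 0.238 0.012] hi [0.496 0.262 0.106]
syringe_1 0.6 [278, 189] 1142
 med [0.4338 0.087  0.0778] lo [0.418 0.072 0.026] hi [0.444 0.098 0.111]
plunger_1 0.77 [200, 146] 291
 med [0.4535 0.1599 0.1077] lo [0.446 0.155 0.069] hi [0.463 0.166 0.111]
plunger_1 0.66 [279, 198] 325
 med [0.4319 0.0852 0.1085] lo [0.413 0.074 0.058] hi [0.441 0.096 0.113]
plunger_1 0.64 [362, 278] 369
 med [ 0.379  -0.0158  0.1006] lo [ 0.373 -0.022  0.066] hi [ 0.388 -0.007  0.108]
plunger_1 0.59 [101, 73] 409
 med [0.4833 0.2496 0.1026] lo [0.479 0.241 0.066] hi [0.488 0.257 0.108]
```

View pics/w1.png

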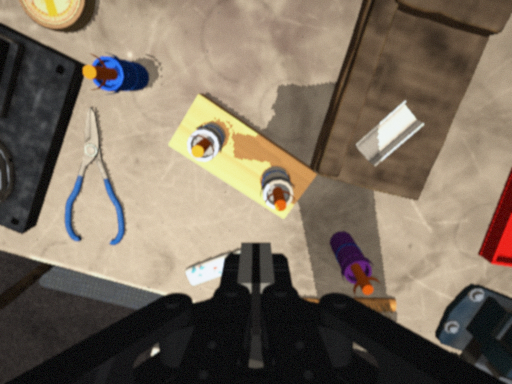

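The wrist view shows syringe_1 at about (205,145), syringe_2 at (278,190), the blue one at (115,74) and the purple one at (355,265). The stand is turned about 33° from the jaw axis. I'll zoom in on the thumb pads.

Run:
```python
import numpy as np,cv2
f=np.load("w1.npz"); p,P=f["p"],f["P"]
cv2.imwrite("pics/w1z.png",cv2.resize(p[90:230,150:330,::-1],None,fx=4,fy=4,interpolation=cv2.INTER_NEAREST))
hsv=cv2.cvtColor(p,cv2.COLOR_RGB2HSV)
for (u0,v0) in ((205,145),(278,192)):
    m=np.zeros(p.shape[:2],bool); m[v0-30:v0+30,u0-30:u0+30]=1
    t=m&(P[...,2]>.098); q=P[t]; print("top",t.sum(),q.mean(0).round(4),q.min(0).round(3),q.max(0).round(3), np.histogram(q[:,2],8))
    o=m&(P[...,2]>.070)&(P[...,2]<.09); q=P[o]; print("collar",o.sum(),cv2.minEnclosingCircle((q[:,:2]*1000).astype(np.float32)),np.median(q[:,2]))
m=(hsv[...,0]>15)&(hsv[...,0]<30)&(hsv[...,1]>70)&(P[...,2]>.022)&(P[...,2]<.036)&(P[...,0]<.55)&(P[...,1]>.02)&(P[...,1]<.22)&(P[...,0]>.38)
print(m.sum(),cv2.minAreaRect((P[m][:,:2]*1000).astype(np.float32)))
```

```text
top 209 [0.4534 0.1593 0.1083] [0.446 0.148 0.098] [0.463 0.168 0.113] (array([  5,   8,   7,   7,   9, 101,  57,  15]), array([0.098226  , 0.10007884, 0.10193167, 0.10378451, 0.10563735,
       0.10749019, 0.10934302, 0.11119586, 0.1130487 ]))
collar 503 ((452.5302734375, 159.92044067382812), 15.665249824523926) 0.07953180908882868
top 222 [0.4323 0.0856 0.1088] [0.424 0.075 0.098] [0.442 0.097 0.114] (array([  5,   8,  11,   9,  16, 115,  38,  20]), array([0.09819237, 0.10018999, 0.10218761, 0.10418523, 0.10618285,
       0.10818047, 0.11017809, 0.11217571, 0.11417333]))
collar 453 ((431.1903991699219, 85.15103149414062), 15.865678787231445) 0.07947015648893602
4197 ((474.4620361328125, 108.16989135742188), (176.47137451171875, 152.46434020996094), 89.21797943115234)
```

View pics/w1z.png

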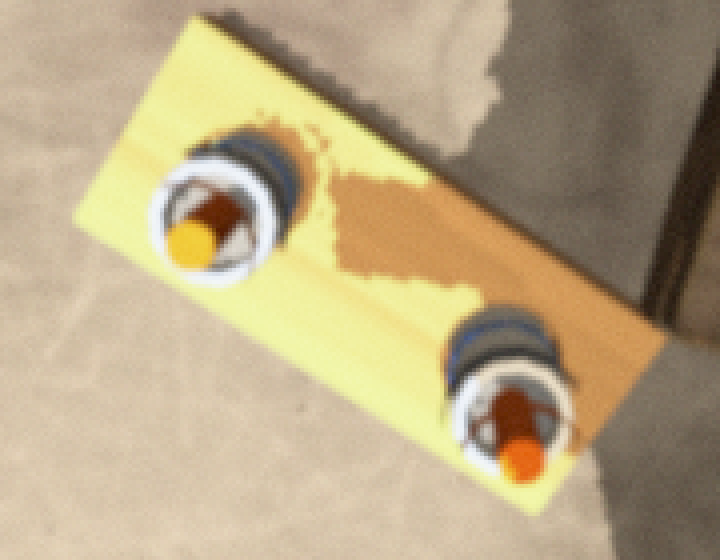

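Run:
```python
from h import *
for c in ("scene","side","wrist"):
    p,d,P=cloud(c)
    c0=np.array([.442,.12])
    m=(abs(P[...,2]-.03)<.005)&(np.hypot(P[...,0]-c0[0],P[...,1]-c0[1])<.11)
    n,l,st,ce=cv2.connectedComponentsWithStats(m.astype(np.uint8)); k=1+st[1:,4].argmax()
    q=P[l==k]; print(c,st[k,4],"z",np.median(q[:,2]).round(4),cv2.minAreaRect((q[:,:2]*1000).astype(np.float32)))
    for th in ("syringe_1",):
        for r in bot.landmark_of(c,th): print("  lm",round(r["score"],2),np.round(np.array(r["xy"])*[512,384],1))
    i=bot.camera_info(c)
    W=toolT()@np.array(i["mount"]) if "mount" in i else np.array(i["world_from_camera"])
    for r in bot.landmark_of(c,"syringe_1"):
        u,v=np.array(r["xy"])*[512,384]; ray=W[:3,:3]@np.array([(u-i["cx"])/i["fx"],-(v-i["cy"])/i["fy"],-1]); t=(.006-W[2,3])/ray[2]; print("   origin",(W[:3,3]+t*ray).round(3))
    for t_ in ((.095,.12),(.074,.09),(.04,.07)):
      for s in ((.453,.157),(.431,.082)):
        m=(P[...,2]>t_[0])&(P[...,2]<t_[1])&(np.hypot(P[...,0]-s[0],P[...,1]-s[1])<.03); q=P[m]
        if len(q): print("  ",t_,len(q),"mid",((q.min(0)+q.max(0))/2).round(4),"ext",(q.max(0)-q.min(0)).round(3),"zmax",np.percentile(q[:,2],90).round(4))
```

```text
scene 861 z 0.0306 ((465.3768005371094, 123.86070251464844), (101.636474609375, 161.48907470703125), 8.713034629821777)
  lm 0.9 [298.6 252.3]
  lm 0.8 [289.8 224.6]
  lm 0.79 [289.1 191.2]
  lm 0.67 [307.  284.4]
  lm 0.56 [215.3 157.7]
   origin [0.45  0.169 0.006]
   origin [0.425 0.086 0.006]
   origin [ 0.369 -0.017  0.006]
   origin [0.478 0.252 0.006]
   origin [ 0.481 -0.228  0.006]
   (0.095, 0.12) 52 mid [0.4518 0.1655 0.1051] ext [0.021 0.016 0.018] zmax 0.1126
   (0.095, 0.12) 53 mid [0.4283 0.0883 0.1052] ext [0.025 0.019 0.02 ] zmax 0.113
   (0.074, 0.09) 108 mid [0.4511 0.1635 0.082 ] ext [0.03  0.029 0.016] zmax 0.0868
   (0.074, 0.09) 89 mid [0.4298 0.0859 0.0817] ext [0.029 0.032 0.015] zmax 0.0862
   (0.04, 0.07) 132 mid [0.4507 0.1627 0.0551] ext [0.026 0.027 0.03 ] zmax 0.0684
   (0.04, 0.07) 113 mid [0.4296 0.087  0.0548] ext [0.026 0.024 0.029] zmax 0.0655
side 715 z 0.0302 ((437.3466491699219, 101.33918762207031), (180.80360412597656, 96.1055679321289), 89.93235778808594)
  lm 0.9 [229.7 223.6]
  lm 0.82 [282.8 180.9]
  lm 0.67 [265.2 201. ]
  lm 0.6 [305.6 16
[... 767 characters left out ...]
2.5]
  lm 0.92 [128.8  73.5]
  lm 0.86 [337.4 238.4]
  lm 0.72 [204.7 131.8]
   origin [0.431 0.083 0.006]
   origin [0.485 0.254 0.006]
   origin [ 0.379 -0.017  0.006]
   origin [0.452 0.165 0.006]
   (0.095, 0.12) 222 mid [0.4547 0.1585 0.1042] ext [0.018 0.021 0.018] zmax 0.1103
   (0.095, 0.12) 235 mid [0.433  0.086  0.1049] ext [0.018 0.022 0.02 ] zmax 0.1116
   (0.074, 0.09) 425 mid [0.4523 0.1594 0.0818] ext [0.03  0.03  0.015] zmax 0.0833
   (0.074, 0.09) 390 mid [0.4306 0.0853 0.082 ] ext [0.03  0.03  0.016] zmax 0.083
   (0.04, 0.07) 263 mid [0.4529 0.1599 0.0555] ext [0.024 0.026 0.029] zmax 0.0697
   (0.04, 0.07) 296 mid [0.4308 0.0843 0.0551] ext [0.025 0.027 0.03 ] zmax 0.0696
```

```bash
python3 -m jog '[[[15,-23,25],[0,0,0],1],[[15.5,-22.6,45],[0,0,0],1],[[0,0,38],[0,0,0],1],[[0,0,0],[0,0,0],1],[[0,0,0],[0,0,0],1]]'; python3 -m jog '[[[0,0,4],[0,0,0],1],[[0,0,3],[0,0,0],1],[[0,0,3],[0,0,0],1],[[0,0,3],[0,0,0],1],[[0,0,0],[0,0,0],1]]'
```

```text
t: 3.95
eef_pos: [0.4533, 0.156, 0.1245]
tool_rot: [-0.0, 0.988, 0.154, 0.001]
contact_force: [-0.0, -0.1, -0.3]
gripper_width: -0.001
t: 4.58
eef_pos: [0.4524, 0.1559, 0.1101]
tool_rot: [0.0, 0.988, 0.154, -0.0]
contact_force: [0.1, -0.3, -0.6]
gripper_width: -0.0
```

```bash
python3 -m jog '[[[0,-4,0],[0,0,0],1],[[0,0,2],[0,0,0],1],[[0,0,2],[0,0,0],1],[[0,0,0],[0,0,0],1]]'
python3 - <<'E'
from h import *
for c in ("wrist","side"):
    p,d,P=cloud(c); z=p[60:320,130:390] if c=="wrist" else p[110:230,220:340]
    cv2.imwrite(f"pics/{c}2.png",cv2.resize(z[:,:,::-1],(600,600),interpolation=cv2.INTER_CUBIC))
E
```

```text
t: 5.08
eef_pos: [0.4521, 0.1604, 0.1071]
tool_rot: [-0.0, 0.988, 0.154, 0.001]
contact_force: [-0.4, 0.0, 8.3]
gripper_width: 0.002
```

View pics/side2.png

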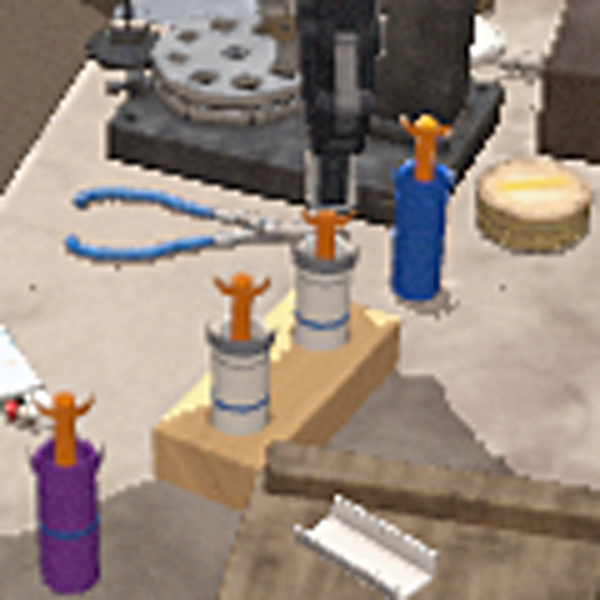

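View pics/wrist2.png

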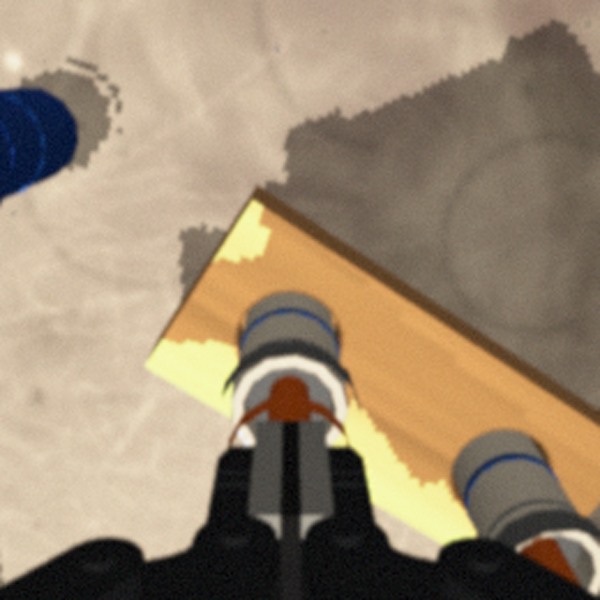

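The fingers are on syringe_1's pad, which has moved down. 8 N at z=0.107 suggests this one sticks. I'll press slightly more to confirm.

```bash
python3 -m jog '[[[0,0,1],[0,0,0],1],[[0,0,1],[0,0,0],1],[[0,0,0],[0,0,0],1],[[0,0,0],[0,0,0],1]]'
```

```text
t: 5.68
eef_pos: [0.4538, 0.1612, 0.1069]
tool_rot: [-0.001, 0.988, 0.154, 0.003]
contact_force: [-2.2, -0.3, 21.9]
gripper_width: 0.0
```

22 N with no further travel, so syringe_1 is the sticking one (about 8 mm in). Next I push syringe_2's plunger.

```bash
python3 -m jog '[[[0,0,-23],[0,0,0],1],[[-23,33,0],[0,0,0],1],[[-22,33,0],[0,0,0],1],[[0,0,0],[0,0,0],1],[[0,0,0],[0,0,0],1]]'
```

```text
t: 6.3
eef_pos: [0.4289, 0.0836, 0.1274]
tool_rot: [-0.0, 0.988, 0.154, 0.0]
contact_force: [0.8, 0.1, 0.0]
gripper_width: -0.001
```

```bash
python3 -m jog '[[[0,0,10],[0,0,0],1],[[0,0,5],[0,0,0],1],[[0,0,4],[0,0,0],1],[[0,0,4],[0,0,0],1],[[0,0,0],[0,0,0],1],[[0,0,0],[0,0,0],1]]'
```

```text
t: 7.05
eef_pos: [0.4284, 0.0831, 0.1042]
tool_rot: [0.0, 0.988, 0.154, -0.0]
contact_force: [0.1, -0.3, -0.3]
gripper_width: -0.001
```

```bash
python3 -m jog '[[[0,0,3],[0,0,0],1],[[0,0,3],[0,0,0],1],[[0,0,2],[0,0,0],1],[[0,0,1.5],[0,0,0],1],[[0,0,0],[0,0,0],1]]'
python3 - <<'E'
from h import *
p,d,P=cloud("side"); z=p[110:230,220:340]
cv2.imwrite("pics/side3.png",cv2.resize(z[:,:,::-1],(600,600),interpolation=cv2.INTER_CUBIC))
E
```

```text
t: 7.68
eef_pos: [0.4289, 0.0834, 0.095]
tool_rot: [-0.0, 0.988, 0.154, 0.0]
contact_force: [0.1, 0.9, 5.2]
gripper_width: -0.002
```

View pics/side3.png

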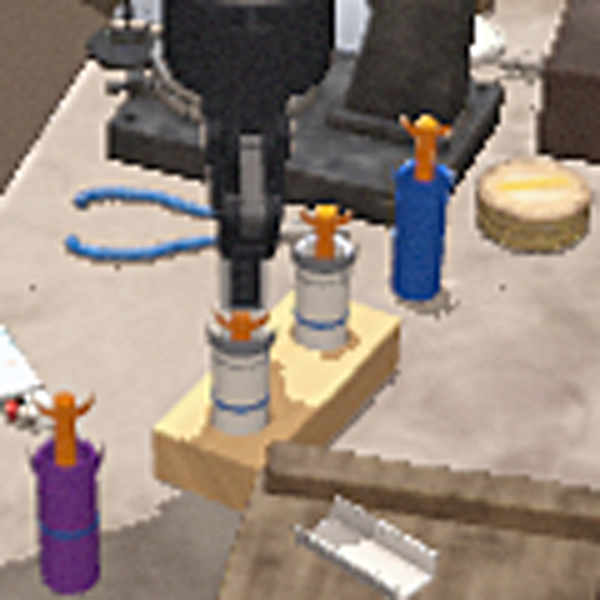

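Syringe_2's plunger reached home (5 N at z=0.095, and its pad sits at the collar in the side view at (240,325)). Next I open the jaws and grasp syringe_1.

```bash
python3 -m jog '[[[0,0,-40],[0,0,0],1],[[0,0,-35],[0,0,0],-0.3],[[22,-33,0],[0,0,0],-0.3],[[22.5,-33,0],[0,0,0],-0.3],[[0,0,0],[0,0,0],-0.3],[[0,0,0],[0,0,0],-0.3]]'
python3 - <<'E'
from h import *
T=toolT(); p,d,P=cloud("wrist"); cv2.imwrite("pics/w4.png",p[:,:,::-1])
for s in ((.4515,.160),(.4295,.0835)):
  for t_ in ((.087,.12),(.074,.086),(.04,.07)):
    m=(P[...,2]>t_[0])&(P[...,2]<t_[1])&(np.hypot(P[...,0]-s[0],P[...,1]-s[1])<.03); q=P[m]
    if len(q): print(t_,len(q),"mid",((q.min(0)+q.max(0))/2).round(4),"ext",(q.max(0)-q.min(0)).round(3),q[:,2].max().round(3))
E
```

```text
t: 8.48
eef_pos: [0.4502, 0.1588, 0.1692]
tool_rot: [0.0, 0.988, 0.154, -0.001]
contact_force: [-0.4, -0.0, 0.5]
gripper_width: 0.654
(0.087, 0.12) 376 mid [0.4549 0.1611 0.0976] ext [0.018 0.025 0.021] 0.108
(0.074, 0.086) 622 mid [0.4521 0.1614 0.0801] ext [0.03  0.032 0.012] 0.086
(0.04, 0.07) 428 mid [0.4527 0.1615 0.0552] ext [0.025 0.027 0.03 ] 0.07
(0.087, 0.12) 128 mid [0.4365 0.0845 0.0915] ext [0.011 0.019 0.009] 0.096
(0.074, 0.086) 422 mid [0.4353 0.0851 0.08  ] ext [0.02  0.03  0.012] 0.086
(0.04, 0.07) 564 mid [0.4318 0.0854 0.055 ] ext [0.023 0.026 0.03 ] 0.07
```

View pics/w4.png

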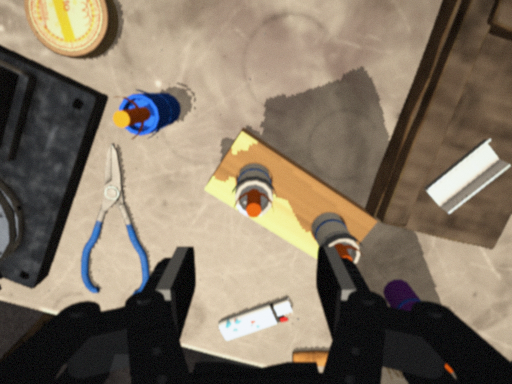

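The wrist view confirms it: syringe_1's pad at (253,208) is 0.107 high and syringe_2's is at 0.096, at its collar. The jaws straddle syringe_1.

```bash
python3 -m jog '[[[2.4,-1,40],[0,0,0],-0.3],[[0,0,40],[0,0,0],-0.3],[[0,0,24],[0,0,0],-0.3],[[0,0,10],[0,0,0],-0.3],[[0,0,0],[0,0,0],-0.3]]'
python3 - <<'E'
from h import *
p,d,P=cloud("side"); z=p[90:230,220:360]
cv2.imwrite("pics/side5.png",cv2.resize(z[:,:,::-1],(600,600),interpolation=cv2.INTER_CUBIC))
p,d,P=cloud("wrist"); cv2.imwrite("pics/w5.png",p[:,:,::-1])
E
```

```text
t: 9.15
eef_pos: [0.4526, 0.1606, 0.0557]
tool_rot: [0.0, 0.988, 0.154, -0.0]
contact_force: [0.8, 0.5, 1.0]
gripper_width: 0.649
```

View pics/w5.png

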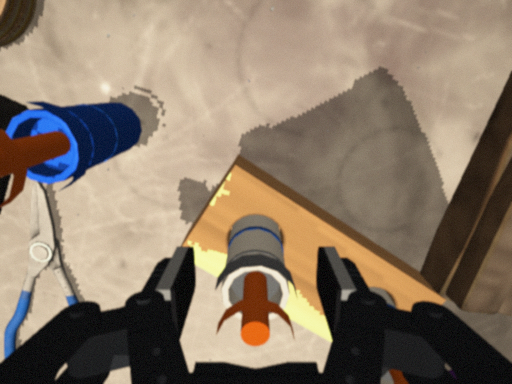

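View pics/side5.png

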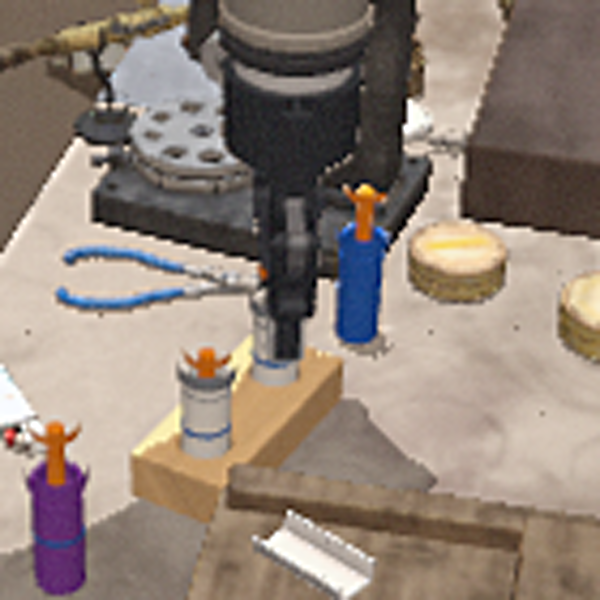

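Syringe_1 is centred between the fingers at (255,290), clear of the blue one and of syringe_2. Closing now.

```bash
python3 -m jog '[[[0,0,0],[0,0,0],1],[[0,0,0],[0,0,0],1],[[0,0,0],[0,0,0],1],[[0,0,0],[0,0,0],1]]' 40; python3 -m jog '[[[0,0,-10],[0,0,0],1],[[0,0,-15],[0,0,0],1],[[0,0,-30],[0,0,0],1],[[0,0,-40],[0,0,0],1],[[0,0,-40],[0,0,0],1],[[0,0,0],[0,0,0],1]]'
python3 - <<'E'
from h import *
p,d,P=cloud("side"); z=p[50:250,180:380]
cv2.imwrite("pics/side6.png",cv2.resize(z[:,:,::-1],(600,600),interpolation=cv2.INTER_CUBIC))
m=np.zeros(p.shape[:2],bool); 
T=toolT(); print(T[:3,3])
q=P[(np.abs(P[...,0]-.4785)<.065)&(abs(P[...,1]+.236)<.07)&(P[...,2]>.015)&(P[...,2]<.03)]; print("tray",q.min(0),q.max(0))
q=q[q[:,2]>.021]; print(cv2.minAreaRect((q[:,:2]*1000).astype(np.float32)))
E
```

```text
t: 9.75
eef_pos: [0.4537, 0.1616, 0.0568]
tool_rot: [-0.0, 0.988, 0.154, 0.001]
contact_force: [-0.8, 0.0, 6.1]
gripper_width: 0.37
t: 10.5
eef_pos: [0.4547, 0.1624, 0.1947]
tool_rot: [-0.001, 0.988, 0.154, 0.004]
contact_force: [0.1, -0.2, -1.8]
gripper_width: 0.366
[0.45357884 0.16158016 0.19271845]
tray [ 0.41350709 -0.3053236   0.01506057] [ 0.5431691  -0.16841573  0.02818772]
((477.9311828613281, -236.23724365234375), (119.93309783935547, 123.58284759521484), 9.17525577545166)
```

View pics/side6.png

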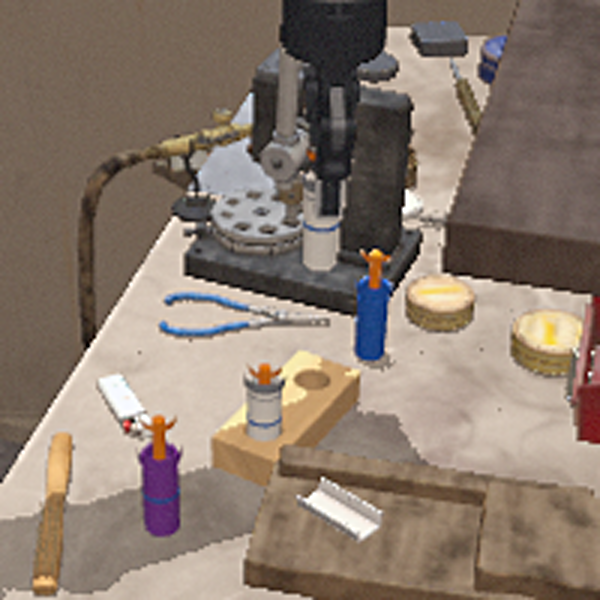

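Syringe_1 is lifted upright, syringe_2 is still standing. Now over to the tray (centre about 0.478, -0.236).

```bash
python3 -m jog '[[[-5,20,0],[0,0,0],1],[[-10,40,0],[0,0,0],1],[[-12,46,0],[0,0,0],1],[[-12,46,0],[0,0,0],1],[[-12,46,0],[0,0,0],1],[[-12,46,0],[0,0,0],1],[[-12,46,0],[0,0,0],1],[[-12,46,0],[0,0,0],1],[[-8,34,0],[0,0,0],1],[[-3,16,0],[0,0,0],1],[[0,0,0],[0,0,0],1],[[0,0,0],[0,0,0],1]]'
python3 - <<'E'
from h import *
T=toolT(); print((T[:3,:3].T@(np.array([.478,-.236,.19])-T[:3,3])*1000).round(1))
p,d,P=cloud("side"); cv2.imwrite("pics/side7.png",p[:,:,::-1])
c=T[:3,3]
m=(np.hypot(P[...,0]-c[0],P[...,1]-c[1])<.04)&(P[...,2]>.06)&(P[...,2]<.2); q=P[m]; print("lowest",np.percentile(q[:,2],[0,1,3,5]).round(3))
E
```

```text
t: 12.05
eef_pos: [0.4772, -0.2342, 0.1905]
tool_rot: [-0.001, 0.988, 0.155, -0.0]
contact_force: [-0.3, 0.9, -1.3]
gripper_width: 0.369
[0.2 2.  0.5]
lowest [0.14  0.142 0.143 0.145]
```

View pics/side7.png

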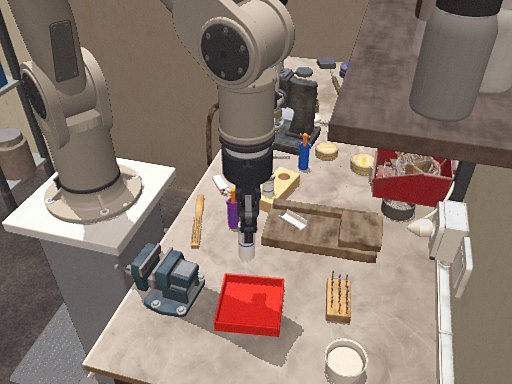

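```bash
python3 -m jog '[[[0,2,40],[0,0,0],1],[[0,0,40],[0,0,0],1],[[0,0,30],[0,0,0],1],[[0,0,15],[0,0,0],1],[[0,0,4],[0,0,0],1],[[0,0,0],[0,0,0],1],[[0,0,0],[0,0,0],1]]'; python3 -m jog '[[[0,0,2],[0,0,0],1],[[0,0,2],[0,0,0],1],[[0,0,0],[0,0,0],1]]'
```

```text
t: 12.98
eef_pos: [0.4786, -0.2384, 0.0629]
tool_rot: [0.001, 0.988, 0.154, 0.001]
contact_force: [-0.6, 0.3, -1.4]
gripper_width: 0.368
t: 13.35
eef_pos: [0.4776, -0.2381, 0.0577]
tool_rot: [-0.0, 0.988, 0.154, -0.0]
contact_force: [-0.8, -0.3, -1.7]
gripper_width: 0.37
```

```bash
python3 -m jog '[[[0,0,1],[0,0,0],1],[[0,0,1],[0,0,0],1],[[0,0,1],[0,0,0],1],[[0,0,0],[0,0,0],1]]'
python3 - <<'E'
from h import *
p,d,P=cloud("side"); z=p[200:350,180:330]
cv2.imwrite("pics/side8.png",cv2.resize(z[:,:,::-1],(600,600),interpolation=cv2.INTER_CUBIC))
E
```

```text
t: 13.85
eef_pos: [0.4779, -0.2381, 0.055]
tool_rot: [0.0, 0.988, 0.154, 0.0]
contact_force: [0.3, 0.4, 2.1]
gripper_width: 0.369
```

View pics/side8.png

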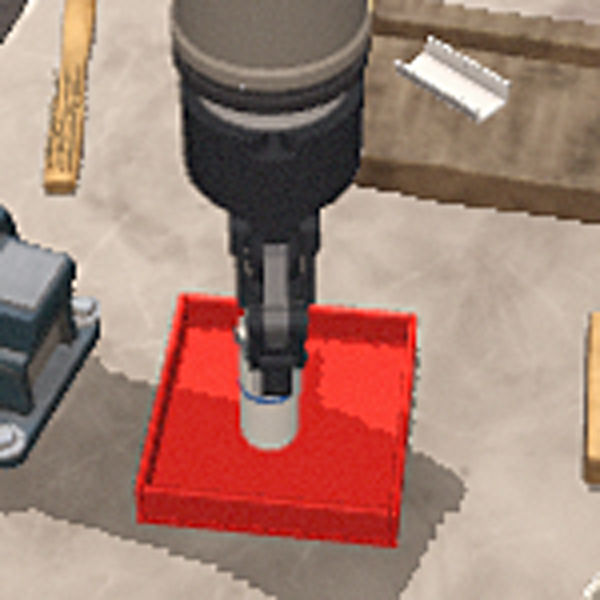

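Contact (2–3 N change), with the syringe upright and central in the tray. Now release gently, opening the fingers partway, then back off upward.

```bash
python3 -m jog '[[[0,0,0],[0,0,0],0.1],[[0,0,0],[0,0,0],-0.1],[[0,0,0],[0,0,0],-0.3],[[0,0,0],[0,0,0],-0.3],[[0,0,-8],[0,0,0],-0.3],[[0,0,-25],[0,0,0],-0.3],[[0,0,-40],[0,0,0],-0.3],[[0,0,-45],[0,0,0],-0.3],[[0,0,-30],[0,0,0],-0.3],[[0,0,0],[0,0,0],-0.3],[[0,0,0],[0,0,0],-0.3]]'
python3 - <<'E'
from h import *
p,d,P=cloud("side"); cv2.imwrite("pics/side9.png",p[:,:,::-1])
for s in ((.478,-.237),(.4295,.0835)):
  for t_ in ((.087,.12),(.074,.086),(.04,.07)):
    m=(P[...,2]>t_[0])&(P[...,2]<t_[1])&(np.hypot(P[...,0]-s[0],P[...,1]-s[1])<.03); q=P[m]
    if len(q): print(t_,len(q),"mid",((q.min(0)+q.max(0))/2).round(4),"zmax",q[:,2].max().round(3))
E
```

```text
t: 15.28
eef_pos: [0.4772, -0.238, 0.2025]
tool_rot: [-0.0, 0.988, 0.154, -0.0]
contact_force: [-0.9, -0.2, -0.6]
gripper_width: 0.656
(0.087, 0.12) 70 mid [ 0.4731 -0.245   0.0963] zmax 0.106
(0.074, 0.086) 116 mid [ 0.4744 -0.2423  0.0795] zmax 0.085
(0.04, 0.07) 177 mid [ 0.4733 -0.2417  0.0552] zmax 0.07
(0.087, 0.12) 16 mid [0.4341 0.0765 0.0909] zmax 0.094
(0.074, 0.086) 51 mid [0.4292 0.0794 0.0798] zmax 0.085
(0.04, 0.07) 118 mid [0.4272 0.0811 0.055 ] zmax 0.07
```

View pics/side9.png

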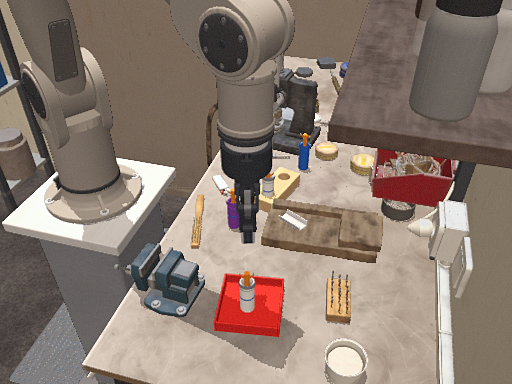

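Syringe_1 stands upright in the tray at (248,293), syringe_2 stands in the stand at (267,185), and the gripper is clear of everything.

```bash
python3 -c "
from station import bot
print(bot.hand_in())"
```

```text
the job is handed in; nothing more can be done
None
```

The job is done and handed in at about 15.5 s of the 51 s allowed; the hand-in reports no verdict.

- **Syringe_1 (sticks):** its plunger stopped about 8 mm in, and 22 N gave no further travel. I moved it to the reject tray, where it stands upright near the centre, with the pad still at about 0.106 m, so the plunger has not moved further.
- **Syringe_2 (free):** its plunger went home, with the fingers at z = 0.095 m and the force rising to 5 N. The pad later measured 0.094 to 0.096 m. It stayed upright in its well.
- **Final check:** the last side picture showed both syringes in place, the purple and blue look-alikes untouched, and the gripper well clear with no contact force.
- **Disagreement:** the cameras differed by several millimetres, up to about 10 mm, on the syringe positions. I used an average of them, and both pushes and the grasp landed correctly.

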